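Make up two electronics kits from the bench stock

ROBOT

A 6-joint arm with a two-finger parallel gripper is mounted at the origin on the work surface. World frame = base frame: x ahead of the robot, y to its left, z up, the work surface at z = 0. Lengths are in m, angles in rad, forces in N, time in s.
With the tool pointing down it reaches from about 0.375 to 0.9 m from the base axis. Payload 3.1 kg.
Tool frame: the origin (TCP) lies between the finger pads; the fingertips stand 19 mm ahead of it and the grasp point (between the pads) is the TCP; z points along the fingers, y is the direction in which the jaws open and shut (so a half turn about z gives the same grasp; the last joint's range is limited). The gripper opens to 87 mm and grips with 3 to 60 N. Pads are 19 mm wide; open, the fingers measure 117 mm over their backs; the gripper's body (75 mm by 190 mm) begins 51 mm behind the grasp point.
Start: joints at [0.966, 0.527, 1.433, -0, 1.181, -0.178], TCP at [0.259, 0.569, 0.242] pointing down, gripper open.
Joint ranges: [-3.08, 3.08], [-0.75, 2.2], [0.22, 2.44], [-1.43, 4.57], [0, 2.65], [-2.85, 2.85]. Speed limits (rad/s): [2.79, 2.79, 3.14, 3.14, 3.14, 3.14].

INTERFACE

Orientations are given as a unit quaternion [x, y, z, w].
In Python, from rig import robot gives the robot as it stands.
- The arm moves only by the tool apply_moves, never from a script. Its argument "series" is a list of rows, each a list of 7 numbers: the shift along the tool's x, y, z in cm, then the turn, a rotation vector about the tool's x, y, z in degrees, then the opening, from 0 (shut) to 1 (fully open). In form: [[dx, dy, dz, rx, ry, rz, grip], ...]. A call has 1 to 5 rows; each row is the pose to reach, as a shift and turn from the pose commanded when the call began, along the tool's axes at that moment; what a row does not reach only later rows make up. A row lasts 1/12 s, in which the tool goes at most 41.7 mm and 7.16 degrees, less where a joint would pass 70% of its speed; a pose out of reach is approached as far as the arm can. A call with a gripper value outside its range is refused whole. The fingers move at their own pace and stop on an object; "newtons" is the grip in N (left out, the last holds). Time passes only in rows, so rows that repeat a pose let the fingers close. It gives the time, the measured TCP pose, the force and the opening at its end, in the units of the state.
- robot.get_obs(): the state, without advancing time (a new reading comes with each control period).
- robot.camera(name): name is "scene" or "top" or "wrist"; returns the picture (384x512x3 uint8, red, green, blue); there is no depth.
- robot.camera_params(name): a dict with "mtx" (3x3 intrinsics, pixels), "origin" and "rotation" of the camera in the world. Camera axes: x right, y down, z forward; pixel columns grow to the right and rows downward; lengths in m; the calibration is good to about 2 mm. A picture is of the moment at which its call begins: read the wrist's pose just before it. camera_params takes no time and is no camera call; for the wrist camera it gives the pose at the moment of the call.
- robot.hand_in(): hands the job in, once; it reports no verdict.
The state is a dict: "time": time; "q": joint angles; "joint_velocities": joint speeds; "joint_torque": joint torques, N m; "position": TCP position; "tool_rot": TCP orientation; "ft_force": force on the tool from outside, world axes, zero at the start; "moment": the same for the moment, N m; "grip_width": finger opening in m.
Only numpy, scipy, OpenCV 4.12 (cv2) and the standard library are available. Lean on these libraries where they do the work, as an engineer would, in place of code of your own. Each camera call takes 0.05 s, during which the arm holds its last target. There are 200 camera calls.

TASK

Make up two kits from the loose electronic parts on the bench mat. In the three-pocket tray, counting from the end with the finger tab, put the tall capacitor in the first pocket, the finned heat sink in the middle one and the large toroid in the last; in the two-pocket tray put the transformer in the pocket next to the tab and the short, wide capacitor in the other. Set each part upright and flat on the floor of its pocket and let go of it, and leave the surplus stock, the small toroid and the relay, where it stands.

Things in the scene. Friction and masses are not known exactly. Their poses are not given: they have to be found in the camera images.
- tray_three: Grey tray, three pockets in a row, fixed. 214 mm long (x), 74 wide (y). Origin: centre of its underside without the tab, z up. Floor 3 mm thick; walls and dividers 4 mm thick, tops 10 mm above the bench. Pockets 66 x 66 mm inside, centres at x = -70, 0, +70 mm, y = 0. A flat finger tab with a black line sticks out 21 mm at the -x end: the first pocket is x = -70. Left or right of the parts, at any yaw within 0.45 rad.
- tray_two: Grey tray with two pockets, fixed, on the other side from the three-pocket tray, at any yaw. 144 mm long (x), 74 wide (y); floor, walls, pocket size and tab as on that tray. Origin: centre of its underside without the tab, z up. Pocket centres at x = -35 and +35 mm, y = 0; the tab is at the -x end, next to the pocket at x = -35.
- tall_capacitor: Tall slim capacitor: upright black cylinder, 30 mm in diameter, with two small brass terminals on top; its can is 50 mm high, 55 mm over the terminals. About 60 g. Origin: centre of the underside, z up. It stands on the mat at z = 0.
- short_capacitor: Short wide capacitor: upright black cylinder, 40 mm in diameter, with two small brass terminals on top; its can is 29 mm high, 34 mm over the terminals. About 65 g. Origin: centre of the underside, z up. It stands on the mat at z = 0.
- heat_sink: Bare aluminium heat sink: base plate 44 mm (x) by 34 mm (y), 6 mm thick, with six upright fins that run along x, 33 mm high in all. The outer faces of the outer fins, 34 mm apart along y, are flat and can be gripped. About 55 g. Origin: centre of the underside, z up. It stands on the mat at z = 0.
- large_toroid: Large toroid choke lying flat: solid disc 46 mm in diameter, 28 mm high, wound with copper wire, its middle filled with black resin round a brass insert. About 120 g. Origin: centre of the underside, z up. It stands on the mat at z = 0.
- transformer: Small transformer: block of dark steel laminations 42 mm (x) by 32 mm (y) by 38 mm high with a copper winding in the windows of its y faces and a blank paper patch on top; grip it across y, 32 mm. About 200 g. Origin: centre of the underside, z up. It stands on the mat at z = 0.
- small_toroid: Small toroid choke lying flat, surplus stock that stays where it is: like the large one but 28 mm in diameter and 22 mm high. About 35 g. Origin: centre of the underside, z up. It stands on the mat at z = 0.
- relay: Relay, surplus, stays where it is: pale translucent plastic cover on a black base, 27 x 27 x 36 mm high. Origin: centre of the underside, z up. The seven parts stand mixed with a solder reel and a flux jar (not listed, at most 42 mm wide and high) between the trays, all at least 84 mm apart, centre to centre. Nothing near parts or trays is taller than 55 mm.
There are look-alikes about, which are no part of the job. What is shaped like the transformer but green or red is not meant.

How it is judged:
By the outcome, as a careful person would: the job done as asked, in the order asked, and still so for the second after the job is handed in, with the robot touching nothing.
It also fails if it takes over 122 s, if anything falls off the work surface, if the arm or the gripper's body presses on something with over 40 N, if the wrist force passes 120 N, or if a joint passes its speed limit or range.

## Working session

There is one attempt and no reset: what is moved stays moved. The work goes in short steps, Python scripts to look and compute and a tool call to move; the robot and the scene stay as the last step left them, time stands still between calls to the robot, and variables do not carry over. Pictures are saved under pics/ and viewed, about 12 in all and at most 16, crops included, and the job is handed in when it is done.

Besides the shell and the picture viewer there is one more tool, called after "Emit:" by a JSON object that holds its "name" and its "arguments". apply_moves: Moves the arm, as the interface text tells. Its arguments: {"type":"object","properties":{"series":{"type":"array"},"newtons":{"type":"number"}},"required":["series"]}

```bash
mkdir -p pics; ls; python3 - <<'E'
from rig import robot
import cv2,numpy as np
np.set_printoptions(precision=4,suppress=True)
for n in ("scene","top"):
    im=robot.camera(n); cv2.imwrite(f"pics/{n}0.png",cv2.resize(im[:,:,::-1],(800,600),interpolation=cv2.INTER_CUBIC)); np.save(f"pics/{n}0.npy",im)
    print(n,robot.camera_params(n))
o=robot.get_obs();print(o)
print(robot.camera_params("wrist"))
E
```

```text
pics
scene {'mtx': array([[490.1486,   0.    , 272.6682],
       [  0.    , 490.1486, 187.6655],
       [  0.    ,   0.    ,   1.    ]]), 'origin': array([ 1.084 , -0.537 ,  0.7369]), 'rotation': array([ 0.8691,  0.3162, -0.1313, -0.3571])}
top {'mtx': array([[365.6953,   0.    , 257.0048],
       [  0.    , 365.6953, 192.864 ],
       [  0.    ,   0.    ,   1.    ]]), 'origin': array([0.4439, 0.0206, 0.909 ]), 'rotation': array([ 0.7182, -0.6882,  0.0731, -0.0724])}
{'time': 0.1, 'q': array([ 0.9655,  0.5284,  1.4338,  0.    ,  1.1814, -0.1785]), 'joint_velocities': array([-0.001 , -0.0014, -0.0048,  0.0001, -0.0007,  0.0002]), 'joint_torque': array([ -0.0004, -44.0985, -17.7151,   0.0635,   0.0533,  -0.    ]), 'position': array([0.2583, 0.5684, 0.2407]), 'tool_rot': array([ 0.2118,  0.9773, -0.0009, -0.0004]), 'ft_force': array([ 0.2402,  0.6059, -0.2148]), 'moment': array([ 0.0058, -0.05  ,  0.0259]), 'grip_width': 0.08724903283848381}
{'mtx': array([[265.6716,   0.    , 259.1463],
       [  0.    , 265.6716, 189.8879],
       [  0.    ,   0.    ,   1.    ]]), 'origin': array([0.1867, 0.6009, 0.3831]), 'rotation': array([0.8318, 0.5358, 0.0773, 0.1223])}
```

View pics/top0.png

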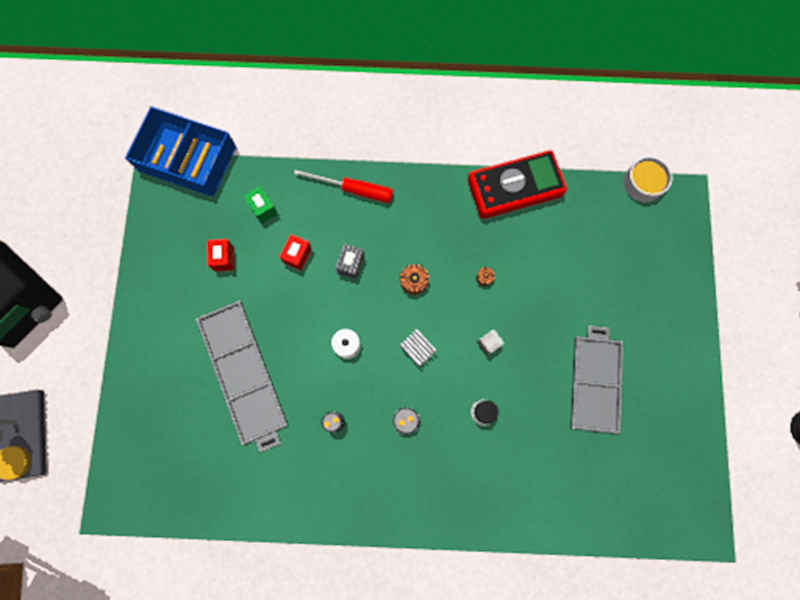

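View pics/scene0.png

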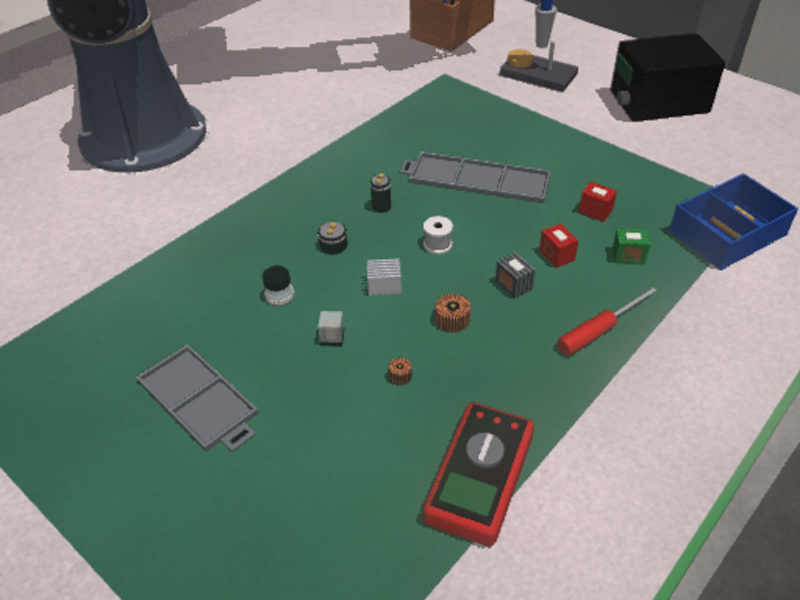

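Top view (800x600): the red (220,255) and (295,252) and green (260,204) blocks are look-alikes. The dark block with a white patch at (350,260) is the transformer.

The other parts:
- Tall capacitor (333,421), with two terminals, slim
- Short capacitor (406,420), with two terminals, wide
- Flux jar (484,412), no terminals
- Reel (346,344)
- Heat sink (418,348)
- Large toroid (415,279) and small toroid (486,276)
- Relay (490,342)

The three-pocket tray is on the left with its tab at (266,441). The two-pocket tray is on the right with its tab at (598,331).

```bash
cat > h.py <<'E'
from rig import robot
import cv2,numpy as np
from scipy.spatial.transform import Rotation as R
np.set_printoptions(precision=4,suppress=True)
def ray(p,uv,z):
    uv=np.atleast_2d(np.array(uv,float))
    d=np.c_[uv,np.ones(len(uv))]@np.linalg.inv(p["mtx"]).T
    d=R.from_quat(p["rotation"]).apply(d); o=p["origin"]
    return o+d*((z-o[2])/d[:,2])[:,None]
def mask(im):
    r,g,b=[im[:,:,i].astype(float) for i in range(3)]
    m=~((g>1.25*r)&(g>1.1*b)&(g>25))
    return cv2.morphologyEx(m.astype(np.uint8),cv2.MORPH_OPEN,np.ones((2,2),np.uint8))
def proj(p,X):
    c=R.from_quat(p["rotation"]).inv().apply(np.atleast_2d(X)-p["origin"])@p["mtx"].T
    return c[:,:2]/c[:,2:]
def goto(xyz,yaw,o=None):
    """shift (cm, tool axes) and turn (deg about tool z) so the tool is vertical with jaw axis (tool y) at world angle yaw (deg)"""
    o=o or robot.get_obs(); T=R.from_quat(o["tool_rot"])
    ty=T.apply([0,1,0]); cur=np.degrees(np.arctan2(ty[1],ty[0]))
    d=(yaw-cur+90)%180-90     # world ccw
    print("shift cm",T.inv().apply(np.array(xyz)-o["position"])*100,"turn rz",-d,"alt",-d+(180 if d>0 else -180),"q6",np.degrees(o["q"][5]),"cur",cur, "tilt",T.apply([0,0,1]))
E
python3 - <<'E'
from h import *
p=robot.camera_params("top"); im=np.load("pics/top0.npy"); m=mask(im)
n,l,s,c=cv2.connectedComponentsWithStats(m)
for i in range(1,n):
    x,y,w,h,a=s[i]
    if 40<a<6000 and 60<x<470 and 110<y<350:
        r=cv2.minAreaRect(np.argwhere(l==i)[:,::-1].astype(np.float32))
        X=ray(p,[c[i]],0.018)[0]
        if a>1500:
            b=cv2.boxPoints(r); print("TRAY",a,ray(p,b,.008)[:,:2].round(4).tolist())
        print(c[i]*800/512,a,"xy",X[:2],"rect",r[1],r[2])
E
```

```text
[259.375  201.5625] 41 xy [0.7881 0.2653] rect (7.765803337097168, 4.992301940917969) 56.3099365234375
[296.587  253.1014] 331 xy [0.7026 0.197 ] rect (17.441329956054688, 19.677398681640625) 26.56505012512207
[221.1752 256.0123] 355 xy [0.6924 0.3183] rect (21.0, 17.0) 90.0
[350.6447 262.0702] 269 xy [0.6913 0.1086] rect (14.546475410461426, 19.60611915588379) 18.43494987487793
[415.2567 280.2031] 297 xy [0.6657 0.0032] rect (19.0, 18.0) 90.0
[486.4309 277.1656] 114 xy [ 0.6757 -0.111 ] rect (11.0, 11.0) 90.0
TRAY 2825 [[0.5889, 0.3531], [0.621, 0.282], [0.4073, 0.179], [0.3782, 0.2474]]
[243.5686 377.0437] 2825 xy [0.5   0.263] rect (95.43811798095703, 31.812705993652344) 69.07550048828125
TRAY 1954 [[0.4375, -0.247], [0.6043, -0.2579], [0.604, -0.3361], [0.4373, -0.3223]]
[598.4663 383.2659] 1954 xy [ 0.5137 -0.2866] rect (31.331287384033203, 68.29312896728516) 2.602562189102173
[346.9909 344.9812] 283 xy [0.5566 0.1062] rect (18.0, 18.0) 90.0
[418.9879 348.9619] 289 xy [ 0.5552 -0.0067] rect (19.102659225463867, 15.311859130859375) 48.01278305053711
[491.6925 342.993 ] 161 xy [ 0.5695 -0.1205] rect (12.0, 13.600000381469727) 53.13010025024414
[484.5384 413.4801] 220 xy [ 0.4603 -0.1106] rect (16.0, 16.0) 90.0
[406.93   421.9112] 216 xy [0.4427 0.0076] rect (16.0, 15.0) 90.0
[333.9129 422.9754] 142 xy [0.4364 0.1188] rect (12.0, 13.0) 90.0
```

Everything is identified and measured well enough. I'll start with the tall capacitor at about (0.436, 0.119).

Emit:
{"name": "apply_moves", "arguments": {"series": [[-2.3, -2.2, 0.5, 0, 0, 0, 0.65], [-4.6, -4.4, 1.0, 0, 0, 0, 0.65], [-6.9, -6.7, 1.6, 0, 0, 0, 0.65], [-9.2, -8.9, 2.1, 0, 0, 0, 0.65], [-11.6, -11.2, 2.7, 0, 0, 0, 0.65]], "newtons": 25}}

```text
time: 0.52
position: [0.3179, 0.4176, 0.2141]
tool_rot: [0.211, 0.977, -0.0, -0.0]
ft_force: [0.6, -0.1, 0.8]
grip_width: 0.0619
```

Emit:
{"name": "apply_moves", "arguments": {"series": [[-2.3, -2.2, 0.5, 0, 0, 0, 0.65], [-4.6, -4.4, 1.0, 0, 0, 0, 0.65], [-6.9, -6.7, 1.6, 0, 0, 0, 0.65], [-9.2, -8.9, 2.1, 0, 0, 0, 0.65], [-11.6, -11.2, 2.7, 0, 0, 0, 0.65]]}}

```text
time: 0.93
position: [0.3772, 0.2676, 0.1873]
tool_rot: [0.212, 0.977, -0.0, -0.0]
ft_force: [0.2, -0.5, -0.2]
grip_width: 0.0567
```

Emit:
{"name": "apply_moves", "arguments": {"series": [[-2.3, -2.2, 0.5, 0, 0, 0, 0.65], [-4.6, -4.4, 1.0, 0, 0, 0, 0.65], [-6.9, -6.7, 1.6, 0, 0, 0, 0.65], [-9.2, -8.9, 2.1, 0, 0, 0, 0.65], [-11.6, -11.2, 2.6, 0, 0, 0, 0.65]]}}

```text
time: 1.35
position: [0.4364, 0.1176, 0.1611]
tool_rot: [0.212, 0.977, -0.0, -0.0]
ft_force: [-0.1, 0.7, -0.2]
grip_width: 0.0565
```

```bash
cat >> h.py <<'E'
def look(name,marks=()):
    p=robot.camera_params("wrist"); o=robot.get_obs(); im=robot.camera("wrist")
    np.save(f"pics/{name}.npy",im); np.save(f"pics/{name}_p.npy",np.array([p],dtype=object))
    v=cv2.resize(im[:,:,::-1],(800,600),interpolation=cv2.INTER_CUBIC)
    for X in marks:
        u=proj(p,X)[0]*800/512; cv2.drawMarker(v,tuple(int(t) for t in u),(255,0,255),0,14,1)
    cv2.imwrite(f"pics/{name}.png",v); return p,o,im
E
python3 - <<'E'
from h import *
p,o,im=look("w1",[[.4364,.1188,.055]])
print(o["time"],o["position"],o["grip_width"],o["q"],o["ft_force"]); print(R.from_quat(p["rotation"]).apply([0,0,1]), R.from_quat(o["tool_rot"]).inv().apply(p["origin"]-o["position"]))
E
```

```text
1.35 [0.4364 0.1176 0.1611] 0.05646710133614364 [ 0.015   0.4333  1.9365  0.0002  0.7726 -1.1292] [-0.0895  0.683  -0.2107]
[ 0.2601 -0.119  -0.9582] [ 0.0787 -0.0003 -0.1424]
```

View pics/w1.png

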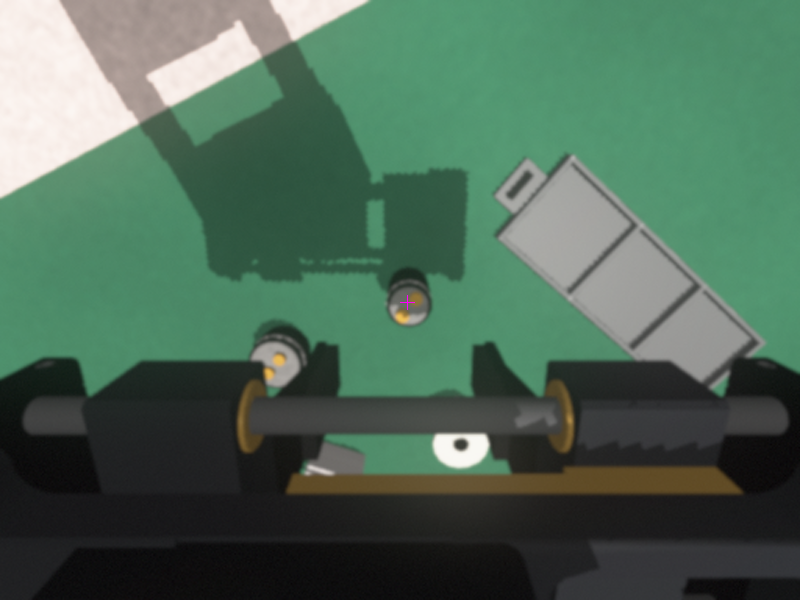

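Wrist view: the tall capacitor's top is at (408,303), on its predicted mark. Tray three's rim corners are at (571,155), (497,235) and (765,343), with its tab at (520,185).

```bash
python3 - <<'E'
from h import *
p=np.load("pics/w1_p.npy",allow_pickle=True)[0]
k=512/800
c=ray(p,np.array([[571,155],[497,235],[765,343]])*k,.01)[:,:2]; print(c,np.linalg.norm(c[0]-c[1]),np.linalg.norm(c[0]-c[2]))
d=c[2]-c[0]; print("yaw",np.degrees(np.arctan2(d[1],d[0]))); u=d/np.linalg.norm(d); n=np.array([-u[1],u[0]])
ctr=c[0]-37*n/1e3+107*u/1e3; print("ctr",ctr,"pockets",[ctr+x*u for x in(-.07,0,.07)])
# top view: tray body dividers; line along
pt=robot.camera_params("top"); im=np.load("pics/top0.npy"); m=mask(im); n_,l,s,cc=cv2.connectedComponentsWithStats(m)
# erode tab away
for i in range(1,n_):
    if 1500<s[i][4]<6000 and 60<s[i][0]<470 and 110<s[i][1]<350:
        b=cv2.morphologyEx((l==i).astype(np.uint8),cv2.MORPH_OPEN,np.ones((17,17)) if 0 else cv2.getStructuringElement(cv2.MORPH_ELLIPSE,(23,23)))
        r=cv2.minAreaRect(np.argwhere(b)[:,::-1].astype(np.float32)); q=ray(pt,cv2.boxPoints(r),.008)[:,:2]
        e=[q[1]-q[0],q[2]-q[1]]; print("TOP tray ctr",q.mean(0),[np.linalg.norm(t) for t in e],[np.degrees(np.arctan2(t[1],t[0])) for t in e])
print("short cap",ray(p,np.array([[279,361]])*k,.029))
print("tall",ray(p,np.array([[408,303]])*k,.05))
E
```

```text
[[0.4002 0.2556]
 [0.4299 0.1915]
 [0.5916 0.3483]] 0.07068586220418503 0.21259525889543435
yaw 25.83759591280846
ctr [0.5127 0.269 ] pockets [array([0.4497, 0.2384]), array([0.5127, 0.269 ]), array([0.5757, 0.2995])]
TOP tray ctr [0.5046 0.268 ] [np.float64(0.07744616269810597), np.float64(0.22222374497900507)] [np.float64(-65.73115887949966), np.float64(-154.25696577407427)]
TOP tray ctr [ 0.514  -0.2887] [np.float64(0.07734122527952046), np.float64(0.15099648716863037)] [np.float64(-87.54628515623659), np.float64(177.89146921306335)]
short cap [[0.4458 0.0126 0.029 ]]
tall [[0.4382 0.1184 0.05  ]]
```

Emit:
{"name": "apply_moves", "arguments": {"series": [[0, 0.1, 3.5, 0, 0, 0, 0.65], [0, 0.1, 7.0, 0, 0, 0, 0.65], [0, 0.1, 10.0, 0, 0, 0, 0.65], [0, 0.1, 12.0, 0, 0, 0, 0.65], [0, 0.1, 12.9, 0, 0, 0, 0.65]]}}

```text
time: 1.82
position: [0.4353, 0.1198, 0.03]
tool_rot: [0.212, 0.977, -0.001, -0.002]
ft_force: [-0.7, -1.1, 0.3]
grip_width: 0.0561
```

Emit:
{"name": "apply_moves", "arguments": {"series": [[0, 0, 0, 0, 0, 0, 0.2], [0, 0, 0, 0, 0, 0, 0.2], [0, 0, 0, 0, 0, 0, 0.2], [0, 0, 0, 0, 0, 0, 0.2], [0, 0, 0, 0, 0, 0, 0.2]]}}

```text
time: 2.23
position: [0.4376, 0.1201, 0.0338]
tool_rot: [0.212, 0.977, 0.0, 0.001]
ft_force: [-0.4, -0.3, 0.4]
grip_width: 0.0311
```

Emit:
{"name": "apply_moves", "arguments": {"series": [[0, 0, 0, 0, 0, 0, 0.2], [0, 0, 0, 0, 0, 0, 0.2], [0, 0, -1, 0, 0, 0, 0.2], [0, 0, -3, 0, 0, 0, 0.2], [0, 0, -5, 0, 0, 0, 0.2]]}}

```text
time: 2.65
position: [0.4361, 0.1199, 0.0829]
tool_rot: [0.212, 0.977, -0.0, -0.001]
ft_force: [-0.3, -0.4, -1.3]
grip_width: 0.0293
```

```bash
python3 - <<'E'
from h import *
o=robot.get_obs(); print(o["position"],o["ft_force"],o["grip_width"])
goto([.4485,.238,.1],0)
E
```

```text
[0.4361 0.1199 0.0829] [-0.3215 -0.3909 -1.2911] 0.02927785042647111
shift cm [ 3.768  11.2624 -1.7089] turn rz 65.53914891440435 alt -114.46085108559565 q6 -64.37670154000102 cur 65.53914891440435 tilt [-0.0018 -0.     -1.    ]
```

Emit:
{"name": "apply_moves", "arguments": {"series": [[0.8, 2.3, -0.5, 0, 0, 0, 0.2], [1.6, 4.6, -0.5, 0, 0, 0, 0.2], [2.4, 6.9, -0.5, 0, 0, 0, 0.2], [3.2, 9.2, -0.5, 0, 0, 0, 0.2], [3.8, 11.3, -0.5, 0, 0, 0, 0.2]]}}

```text
time: 3.07
position: [0.4486, 0.2398, 0.0881]
tool_rot: [0.212, 0.977, 0.0, 0.0]
ft_force: [1.7, 0.2, -0.5]
grip_width: 0.0292
```

```bash
python3 - <<'E'
from h import *
p,o,im=look("w2",[[.4489,.2382,.003]])
print(o["time"],o["position"],o["grip_width"])
E
```

```text
3.0667 [0.4486 0.2398 0.0881] 0.029234280507316086
```

View pics/w2.png

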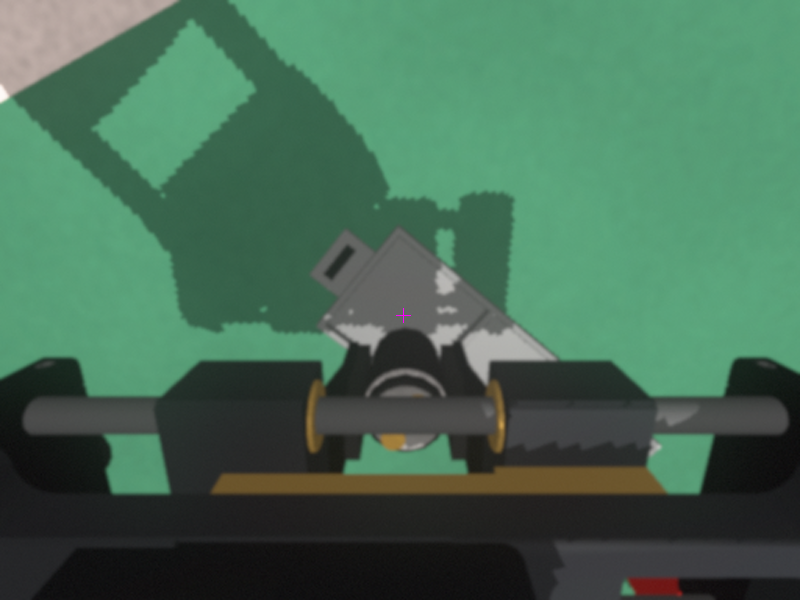

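The pocket quad's centre comes out at (403,317), within 2 px of the mark at (403,315). The capacitor is held upright, so I'll lower and release it.

Emit:
{"name": "apply_moves", "arguments": {"series": [[0, 0, 2.5, 0, 0, 0, 0.2], [0, 0, 4.2, 0, 0, 0, 0.2], [0, 0, 4.9, 0, 0, 0, 0.2], [0, 0, 5.15, 0, 0, 0, 0.2], [0, 0, 5.15, 0, 0, 0, 0.2]]}}

```text
time: 3.53
position: [0.4484, 0.2383, 0.0366]
tool_rot: [0.212, 0.977, -0.0, -0.0]
ft_force: [-0.8, -0.4, -0.9]
grip_width: 0.0291
```

Emit:
{"name": "apply_moves", "arguments": {"series": [[0, 0, 0, 0, 0, 0, 0.2], [0, 0, 0, 0, 0, 0, 0.6], [0, 0, 0, 0, 0, 0, 0.6], [0, 0, 0, 0, 0, 0, 0.6], [0, 0, 0, 0, 0, 0, 0.6]]}}

```text
time: 3.95
position: [0.4491, 0.2385, 0.0362]
tool_rot: [0.212, 0.977, 0.0, 0.0]
ft_force: [0.1, -0.1, -0.3]
grip_width: 0.0478
```

Emit:
{"name": "apply_moves", "arguments": {"series": [[0, 0, -2, 0, 0, 0, 0.6], [0, 0, -5, 0, 0, 0, 0.6], [0, 0, -8, 0, 0, 0, 0.65], [0, 0, -11, 0, 0, 0, 0.65], [0, 0, -13, 0, 0, 0, 0.65]]}}

```text
time: 4.37
position: [0.4497, 0.2387, 0.1686]
tool_rot: [0.212, 0.977, 0.001, 0.001]
ft_force: [0.5, 0.5, -1.3]
grip_width: 0.0561
```

```bash
python3 - <<'E'
from h import *
# heat sink edge directions in top view
p=robot.camera_params("top"); im=np.load("pics/top0.npy"); m=mask(im)
n,l,s,c=cv2.connectedComponentsWithStats(m)
for nm,uv,h in (("sink",(418,348),.033),("xfmr",(350,260),.038)):
    i=l[int(uv[1]*.64),int(uv[0]*.64)]
    q=ray(p,cv2.boxPoints(cv2.minAreaRect(np.argwhere(l==i)[:,::-1].astype(np.float32))),h)[:,:2]
    e=[q[1]-q[0],q[2]-q[1]]; print(nm,q.mean(0),[(np.linalg.norm(t),np.degrees(np.arctan2(t[1],t[0]))) for t in e])
goto([.555,-.005,.17],45)
E
```

```text
sink [ 0.5533 -0.0063] [(np.float64(0.03717873337980425), np.float64(-45.42146656247033)), (np.float64(0.04604182720441627), np.float64(-136.0772767549883))]
xfmr [0.6857 0.1067] [(np.float64(0.0497950139919286), np.float64(-14.226381868351645)), (np.float64(0.03639543604141272), np.float64(-106.56777375238696))]
shift cm [-19.6765 -17.8282  -0.1303] turn rz 20.550751586967323 alt -159.44924841303268 q6 -50.1793296034949 cur 65.55075158696732 tilt [ 0.0029  0.0008 -1.    ]
```

Emit:
{"name": "apply_moves", "arguments": {"series": [[-2, -1.8, 0, 0, 0, -7, 0.65], [-4, -3.6, 0, 0, 0, -14, 0.65], [-6, -5.4, 0, 0, 0, -21, 0.65], [-8, -7.2, 0, 0, 0, -28, 0.65], [-9.8, -8.9, 0, 0, 0, -35, 0.65]]}}

```text
time: 4.78
position: [0.5018, 0.1156, 0.1663]
tool_rot: [-0.095, 0.995, -0.0, 0.0]
ft_force: [0.7, 0.3, -0.2]
grip_width: 0.0565
```

Emit:
{"name": "apply_moves", "arguments": {"series": [[-0.6, -2.6, 0, 0, 0, -7, 0.65], [-1.2, -5.2, 0, 0, 0, -14, 0.65], [-1.8, -7.8, 0, 0, 0, -21, 0.65], [-2.4, -10.4, 0, 0, 0, -28, 0.65], [-2.9, -12.9, 0, 0, 0, -35, 0.65]]}}

```text
time: 5.2
position: [0.5538, -0.006, 0.166]
tool_rot: [-0.39, 0.921, -0.0, -0.0]
ft_force: [-0.4, 0.6, 0.3]
grip_width: 0.0568
```

```bash
python3 - <<'E'
from h import *
p,o,im=look("w3",[[.5545,-.0062,.033]])
print(o["time"],o["position"],o["grip_width"]); goto([.5545,-.0062,.17],135)
E
```

```text
5.2 [ 0.5538 -0.006   0.166 ] 0.056768659480024346
shift cm [-0.1305  0.4847 -0.3673] turn rz 1.067002039248024 alt -178.93299796075198 q6 -148.4397421513558 cur 136.06700203924802 tilt [ 0.0049 -0.0039 -1.    ]
```

View pics/w3.png

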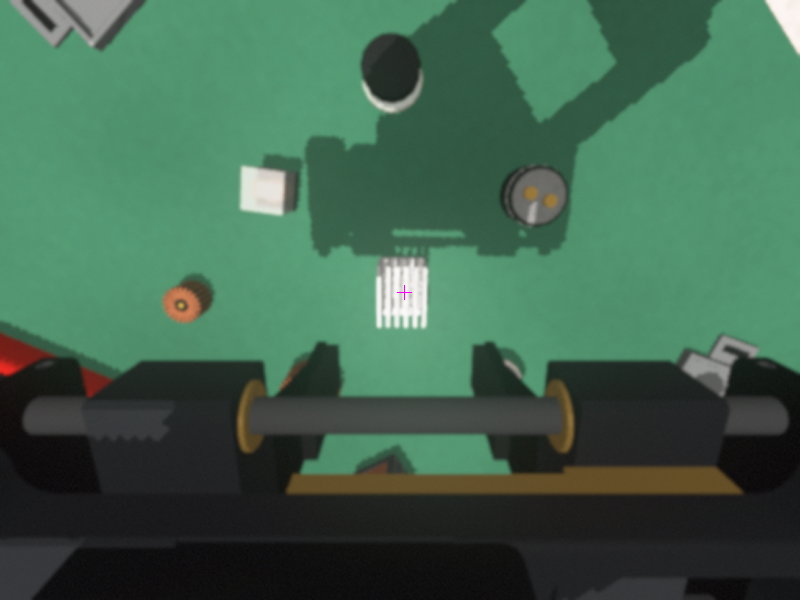

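The heat sink is centred at (402,292), on its mark, with its fins square to the jaws.

Emit:
{"name": "apply_moves", "arguments": {"series": [[0, 0, 3.5, 0, 0, 0, 0.65], [0, 0, 7.0, 0, 0, 0, 0.65], [0, 0, 10.5, 0, 0, 0, 0.65], [0, 0, 12.8, 0, 0, 0, 0.65], [0, 0, 13.6, 0, 0, 0, 0.65]]}}

```text
time: 5.67
position: [0.5508, -0.0041, 0.0266]
tool_rot: [-0.387, 0.922, 0.002, -0.003]
ft_force: [0.5, 0.1, 0.2]
grip_width: 0.0568
```

Emit:
{"name": "apply_moves", "arguments": {"series": [[0, 0, 0, 0, 0, 0, 0.25], [0, 0, 0, 0, 0, 0, 0.25], [0, 0, 0, 0, 0, 0, 0.25], [0, 0, 0, 0, 0, 0, 0.25], [0, 0, 0, 0, 0, 0, 0.25]]}}

```text
time: 6.08
position: [0.5548, -0.0048, 0.0318]
tool_rot: [-0.387, 0.922, -0.001, 0.002]
ft_force: [1.1, -0.1, 3.7]
grip_width: 0.0339
```

Emit:
{"name": "apply_moves", "arguments": {"series": [[0, 0, 0, 0, 0, 0, 0.25], [0, 0, 0, 0, 0, 0, 0.25], [0, 0, -2, 0, 0, 0, 0.25], [0, 0, -5, 0, 0, 0, 0.25], [0, 0, -8, 0, 0, 0, 0.25]]}}

```text
time: 6.5
position: [0.5524, -0.0044, 0.1105]
tool_rot: [-0.387, 0.922, 0.001, -0.001]
ft_force: [0.6, -0.8, 0.3]
grip_width: 0.0338
```

```bash
python3 - <<'E'
from h import *
goto([.5115,.2690,.1],116)
E
```

```text
shift cm [-16.6463  22.0665   1.0764] turn rz 19.538173319612724 alt -160.46182668038728 q6 -147.584255338947 cur 135.53817331961272 tilt [-0.0026  0.0006 -1.    ]
```

Emit:
{"name": "apply_moves", "arguments": {"series": [[-1.7, 2.2, 0, 0, 0, 0, 0.25], [-3.3, 4.4, 0, 0, 0, 0, 0.25], [-5.0, 6.6, 0, 0, 0, 0, 0.25], [-6.6, 8.8, 0, 0, 0, 0, 0.25], [-8.3, 11.0, 0, 0, 0, 0, 0.25]]}}

```text
time: 6.92
position: [0.5325, 0.1328, 0.1106]
tool_rot: [-0.387, 0.922, -0.0, 0.0]
ft_force: [0.3, 0.2, -0.3]
grip_width: 0.0336
```

Emit:
{"name": "apply_moves", "arguments": {"series": [[-1.7, 2.2, 0, 0, 0, 4, 0.25], [-3.3, 4.4, 0, 0, 0, 8, 0.25], [-5.0, 6.6, 0, 0, 0, 12, 0.25], [-6.6, 8.8, 0, 0, 0, 16, 0.25], [-8.3, 11.0, 1, 0, 0, 19.5, 0.25]]}}

```text
time: 7.33
position: [0.5133, 0.2696, 0.1019]
tool_rot: [-0.224, 0.975, 0.0, 0.002]
ft_force: [0.7, -0.9, 0.1]
grip_width: 0.0334
```

```bash
python3 - <<'E'
from h import *
p,o,im=look("w4",[[.5115,.2690,.003]])
print(o["time"],o["position"],o["grip_width"])
goto([.5115,.2690,.1],116)
E
```

```text
7.3333 [0.5133 0.2696 0.1019] 0.03340116227693436
shift cm [ 0.1784 -0.4531 -0.0499] turn rz -0.13519318269938196 alt 179.86480681730063 q6 -98.9674242164326 cur 115.86480681730062 tilt [ 0.0004  0.0033 -1.    ]
```

View pics/w4.png

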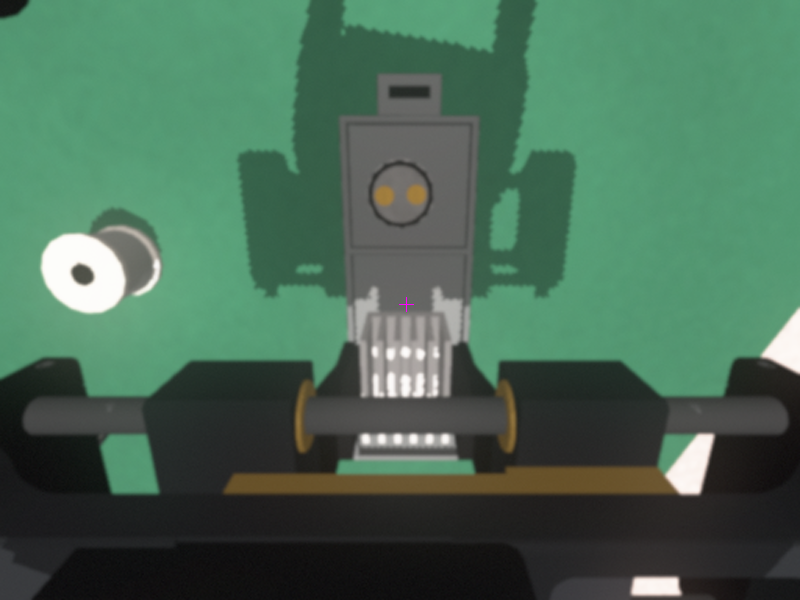

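Wrist view: the tall capacitor stands upright in the first pocket. The tray end corners are at (341,117) and (478,117), and the divider is at row 248. I'll use these to refine the tray pose.

```bash
python3 - <<'E'
from h import *
p=np.load("pics/w4_p.npy",allow_pickle=True)[0]
c=ray(p,np.array([[341,117],[478,117],[348,250],[472,250]])*.64,.01)[:,:2]
print(c,np.linalg.norm(c[0]-c[1])); u=(c[2]+c[3]-c[0]-c[1])/2; L=np.linalg.norm(u); u/=L; print(L,"(want 72)",np.degrees(np.arctan2(u[1],u[0])))
e=(c[0]+c[1])/2; print([e+u*x for x in (.037,.107,.177)])
print("cap",ray(p,np.array([[401,193]])*.64,.053))
E
```

```text
[[0.4322 0.1928]
 [0.4011 0.257 ]
 [0.4948 0.2241]
 [0.4639 0.2877]] 0.07133223146750979
0.06997587601192719 (want 72) 26.286263233202256
[array([0.4498, 0.2413]), array([0.5125, 0.2723]), array([0.5753, 0.3033])]
cap [[0.4511 0.237  0.053 ]]
```

Emit:
{"name": "apply_moves", "arguments": {"series": [[0, 0.1, 3, 0, 0, 0, 0.25], [0, 0.1, 5.2, 0, 0, 0, 0.25], [0, 0.1, 6.2, 0, 0, 0, 0.25], [0, 0.1, 6.65, 0, 0, 0, 0.25], [0, 0.1, 6.65, 0, 0, 0, 0.25]]}}

```text
time: 7.8
position: [0.5117, 0.2687, 0.0344]
tool_rot: [-0.225, 0.974, 0.0, -0.001]
ft_force: [0.3, -0.7, -0.8]
grip_width: 0.034
```

Emit:
{"name": "apply_moves", "arguments": {"series": [[0, 0, 0, 0, 0, 0, 0.25], [0, 0, 0, 0, 0, 0, 0.6], [0, 0, 0, 0, 0, 0, 0.6], [0, 0, 0, 0, 0, 0, 0.6], [0, 0, 0, 0, 0, 0, 0.6]]}}

```text
time: 8.22
position: [0.5125, 0.2688, 0.0337]
tool_rot: [-0.225, 0.974, -0.0, 0.0]
ft_force: [0.4, -0.2, -0.8]
grip_width: 0.0495
```

Emit:
{"name": "apply_moves", "arguments": {"series": [[0, 0, -2, 0, 0, 0, 0.6], [0, 0, -5, 0, 0, 0, 0.6], [0, 0, -8, 0, 0, 0, 0.75], [0, 0, -11, 0, 0, 0, 0.75], [0, 0, -13, 0, 0, 0, 0.75]]}}

```text
time: 8.63
position: [0.5132, 0.2691, 0.1663]
tool_rot: [-0.225, 0.974, 0.0, 0.002]
ft_force: [1.0, 0.3, -0.2]
grip_width: 0.0627
```

```bash
python3 - <<'E'
from h import *
goto([.6645,.0035,.163],116)
E
```

```text
shift cm [ -1.9298 -30.5098   0.3531] turn rz 0.045867529118581274 alt -179.9541324708814 q6 -99.41559163328206 cur 116.04586752911858 tilt [ 0.0032  0.001  -1.    ]
```

Emit:
{"name": "apply_moves", "arguments": {"series": [[-0.2, -3.1, 0, 0, 0, 0, 0.75], [-0.4, -6.1, 0, 0, 0, 0, 0.75], [-0.6, -9.2, 0, 0, 0, 0, 0.75], [-0.8, -12.2, 0, 0, 0, 0, 0.75], [-1.0, -15.2, 0, 0, 0, 0, 0.75]], "newtons": 30}}

```text
time: 9.05
position: [0.5884, 0.1355, 0.1637]
tool_rot: [-0.225, 0.974, -0.0, 0.0]
ft_force: [-0.1, 0.6, 1.4]
grip_width: 0.0653
```

Emit:
{"name": "apply_moves", "arguments": {"series": [[-0.2, -3.1, 0, 0, 0, 0, 0.75], [-0.4, -6.1, 0, 0, 0, 0, 0.75], [-0.6, -9.2, 0, 0, 0, 0, 0.75], [-0.8, -12.2, 0, 0, 0, 0, 0.75], [-0.9, -15.2, 0, 0, 0, 0, 0.75]]}}

```text
time: 9.47
position: [0.6633, 0.0026, 0.1634]
tool_rot: [-0.225, 0.974, 0.0, -0.0]
ft_force: [1.0, -0.1, 0.6]
grip_width: 0.0653
```

```bash
python3 - <<'E'
from h import *
p,o,im=look("w5",[[.665,.0035,.028]])
print(o["time"],o["position"],o["grip_width"]);goto([.665,.0035,.163],116)
E
```

```text
9.4667 [0.6633 0.0026 0.1634] 0.06534500018699047
shift cm [-0.1103  0.7271  0.0714] turn rz -0.15616752080062213 alt 179.84383247919936 q6 -125.5217126998035 cur 115.84383247919938 tilt [ 0.0057 -0.0046 -1.    ]
```

View pics/w5.png

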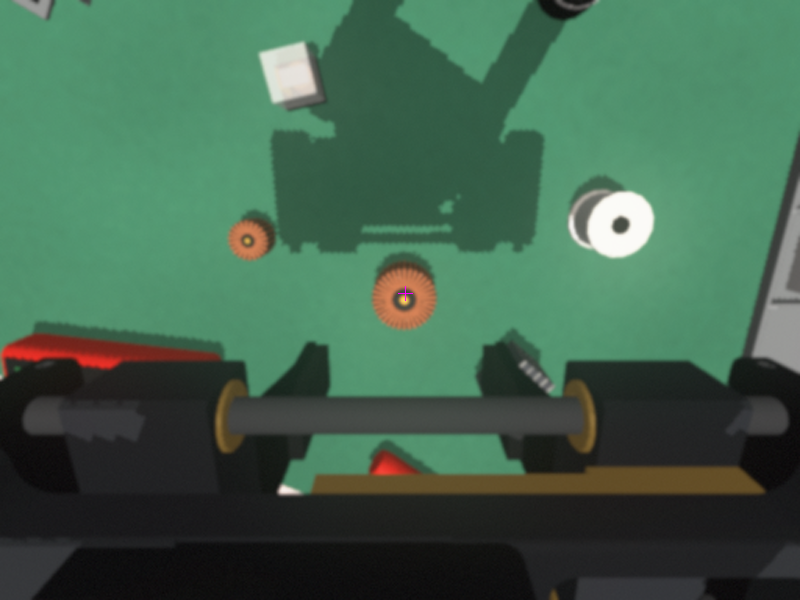

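The large toroid is centred at (404,297), 3 px from its mark.

Emit:
{"name": "apply_moves", "arguments": {"series": [[-0.3, 0, 3.5, 0, 0, 0, 0.75], [-0.3, 0, 7.0, 0, 0, 0, 0.75], [-0.3, 0, 10.5, 0, 0, 0, 0.75], [-0.3, 0, 12.8, 0, 0, 0, 0.75], [-0.3, 0, 13.6, 0, 0, 0, 0.75]]}}

```text
time: 9.93
position: [0.6621, 0.0059, 0.023]
tool_rot: [-0.225, 0.974, 0.002, -0.004]
ft_force: [-0.3, -0.4, -0.2]
grip_width: 0.0653
```

Emit:
{"name": "apply_moves", "arguments": {"series": [[0, 0, 0, 0, 0, 0, 0.4], [0, 0, 0, 0, 0, 0, 0.4], [0, 0, 0, 0, 0, 0, 0.4], [0, 0, 0, 0, 0, 0, 0.4], [0, 0, 0, 0, 0, 0, 0.4]]}}

```text
time: 10.35
position: [0.6672, 0.0052, 0.0298]
tool_rot: [-0.225, 0.974, -0.001, 0.002]
ft_force: [0.1, -0.6, 2.9]
grip_width: 0.045
```

Emit:
{"name": "apply_moves", "arguments": {"series": [[0, 0, 0, 0, 0, 0, 0.4], [0, 0, 0, 0, 0, 0, 0.4], [0, 0, -2, 0, 0, 0, 0.4], [0, 0, -5, 0, 0, 0, 0.4], [0, 0, -8, 0, 0, 0, 0.4]]}}

```text
time: 10.77
position: [0.664, 0.0057, 0.1073]
tool_rot: [-0.225, 0.974, 0.001, -0.002]
ft_force: [0.6, 0.1, -0.7]
grip_width: 0.0452
```

```bash
python3 - <<'E'
from h import *
goto([.5748,.3018,.1],116)
E
```

```text
shift cm [-4.991  30.5211  0.7802] turn rz 0.04315777677804533 alt -179.95684222322194 q6 -125.17897387011422 cur 116.04315777677805 tilt [-0.0039  0.0006 -1.    ]
```

Emit:
{"name": "apply_moves", "arguments": {"series": [[-0.5, 3.1, 0, 0, 0, 0, 0.4], [-1.0, 6.1, 0, 0, 0, 0, 0.4], [-1.5, 9.2, 0, 0, 0, 0, 0.4], [-2.0, 12.2, 0, 0, 0, 0, 0.4], [-2.5, 15.2, 0, 0, 0, 0, 0.4]]}}

```text
time: 11.18
position: [0.6202, 0.1541, 0.1078]
tool_rot: [-0.225, 0.974, 0.0, -0.0]
ft_force: [0.2, -0.1, -1.5]
grip_width: 0.0453
```

Emit:
{"name": "apply_moves", "arguments": {"series": [[-0.5, 3.1, 0, 0, 0, 0, 0.4], [-1.0, 6.2, 0, 0, 0, 0, 0.4], [-1.5, 9.8, 0, 0, 0, 0, 0.4], [-2.0, 13.0, 0, 0, 0, 0, 0.4], [-2.5, 15.2, 0, 0, 0, 0, 0.4]]}}

```text
time: 11.6
position: [0.5746, 0.3032, 0.1075]
tool_rot: [-0.226, 0.974, 0.0, -0.001]
ft_force: [-0.2, 0.5, -0.8]
grip_width: 0.0451
```

Emit:
{"name": "apply_moves", "arguments": {"series": [[0, 0, 1, 0, 0, 0, 0.4], [0, 0, 2, 0, 0, 0, 0.4], [0, 0, 3, 0, 0, 0, 0.4], [0, 0, 3, 0, 0, 0, 0.4], [0, 0, 3, 0, 0, 0, 0.4]]}}

```text
time: 12.02
position: [0.5765, 0.2988, 0.0761]
tool_rot: [-0.224, 0.974, -0.0, -0.002]
ft_force: [0.2, 0.4, -0.7]
grip_width: 0.0455
```

```bash
python3 - <<'E'
from h import *
p,o,im=look("w6",[[.5750,.3022,.003]])
print(o["time"],o["position"],o["grip_width"]);goto([.575,.3022,.03],116)
E
```

```text
12.0167 [0.5765 0.2988 0.0761] 0.04545858441170252
shift cm [0.0472 0.3776 4.6868] turn rz -0.06473287549007978 alt 179.93526712450992 q6 -98.36547772628116 cur 115.93526712450992 tilt [-0.0013 -0.0006 -1.    ]
```

View pics/w6.png

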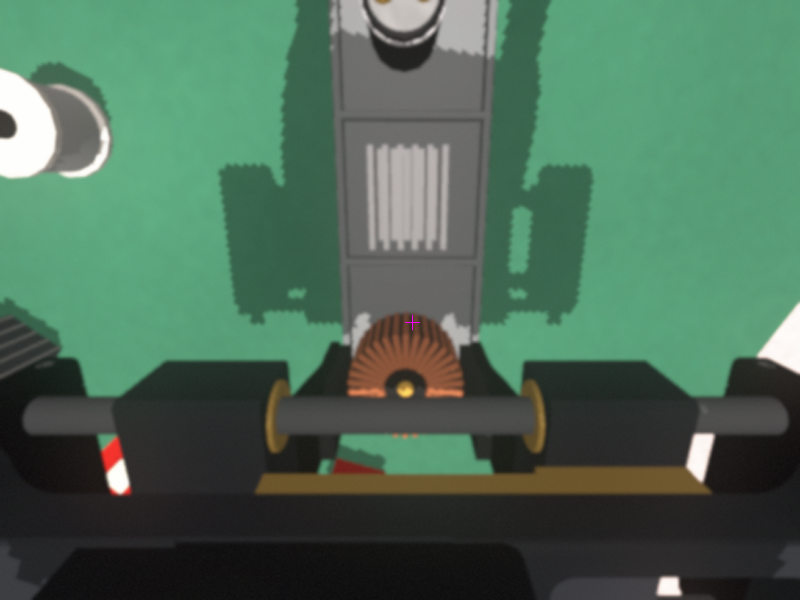

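```bash
python3 - <<'E'
from h import *
p=np.load("pics/w6_p.npy",allow_pickle=True)[0]
c=ray(p,np.array([[412,259],[412,118]])*.64,.01)[:,:2]
d=c[0]-c[1];L=np.linalg.norm(d);print(L,c, "pocket3",c[0]+d/L*.035)
goto(list(c[0]+d/L*.035)+[.031],116)
E
```

```text
0.06661021329168379 [[0.5418 0.2855]
 [0.482  0.256 ]] pocket3 [0.5732 0.3009]
shift cm [0.2649 0.3417 4.5871] turn rz -0.06473287549007978 alt 179.93526712450992 q6 -98.36547772628116 cur 115.93526712450992 tilt [-0.0013 -0.0006 -1.    ]
```

Emit:
{"name": "apply_moves", "arguments": {"series": [[0.1, 0.2, 1.5, 0, 0, 0, 0.4], [0.1, 0.3, 2.8, 0, 0, 0, 0.4], [0.1, 0.3, 3.7, 0, 0, 0, 0.4], [0.1, 0.3, 4.3, 0, 0, 0, 0.4], [0.1, 0.3, 4.65, 0, 0, 0, 0.4]]}}

```text
time: 12.48
position: [0.5742, 0.3021, 0.0323]
tool_rot: [-0.226, 0.974, -0.0, -0.001]
ft_force: [-8.5, -3.4, 31.7]
grip_width: 0.0451
```

Emit:
{"name": "apply_moves", "arguments": {"series": [[0, 0, 0, 0, 0, 0, 0.4], [0, 0, 0, 0, 0, 0, 0.4], [0, 0, 0, 0, 0, 0, 0.4], [0, 0, 0, 0, 0, 0, 0.65], [0, 0, 0, 0, 0, 0, 0.65]]}}

```text
time: 12.9
position: [0.5753, 0.3027, 0.0316]
tool_rot: [-0.225, 0.974, 0.0, 0.001]
ft_force: [0.9, 0.1, -0.2]
grip_width: 0.0519
```

Emit:
{"name": "apply_moves", "arguments": {"series": [[0, 0, 0, 0, 0, 0, 0.65], [0, 0, -1, 0, 0, 0, 0.65], [0, 0, -4, 0, 0, 0, 0.65], [0, 0, -8, 0, 0, 0, 0.65], [0, 0, -12, 0, 0, 0, 0.65]]}}

```text
time: 13.32
position: [0.5739, 0.3024, 0.1516]
tool_rot: [-0.225, 0.974, -0.0, -0.001]
ft_force: [0.6, 0.7, 0.3]
grip_width: 0.0564
```

```bash
python3 - <<'E'
from h import *
p=robot.camera_params("top"); im=np.load("pics/top0.npy")
# transformer: white patch direction + block corners from first top picture
crop=im[145:190,200:250]; cv2.imwrite("pics/xf.png",cv2.resize(crop[:,:,::-1],None,fx=12,fy=12,interpolation=cv2.INTER_NEAREST))
goto([.688,.1075,.165],76)
E
```

```text
shift cm [ -1.6852 -22.522   -1.3596] turn rz 40.04310594954248 alt -139.95689405045752 q6 -98.10901977307059 cur 116.04310594954248 tilt [-0.0028 -0.0009 -1.    ]
```

View pics/xf.png

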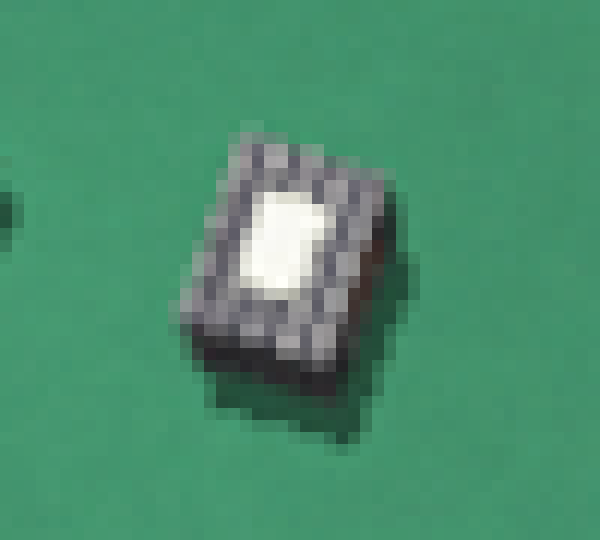

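The crop confirms it: dark steel laminations with a blank patch, neither green nor red, so this is the transformer. The toroid is released, so I'll move over.

Emit:
{"name": "apply_moves", "arguments": {"series": [[-0.2, -2.3, -0.3, 0, 0, 4, 0.7], [-0.4, -4.6, -0.6, 0, 0, 8, 0.7], [-0.6, -6.9, -1, 0, 0, 12, 0.7], [-0.8, -9.1, -1.3, 0, 0, 16, 0.7], [-0.8, -11.3, -1.3, 0, 0, 20, 0.7]]}}

```text
time: 13.73
position: [0.6329, 0.2041, 0.1657]
tool_rot: [-0.051, 0.999, 0.0, 0.001]
ft_force: [-0.5, -0.3, -0.3]
grip_width: 0.0609
```

Emit:
{"name": "apply_moves", "arguments": {"series": [[-1, -2.1, 0, 0, 0, 4, 0.7], [-2, -4.2, 0, 0, 0, 8, 0.7], [-3, -6.4, 0, 0, 0, 12, 0.7], [-4, -8.7, 0, 0, 0, 16, 0.7], [-4.7, -10.2, 0, 0, 0, 20, 0.7]]}}

```text
time: 14.15
position: [0.6903, 0.1059, 0.1646]
tool_rot: [0.124, 0.992, -0.0, 0.001]
ft_force: [0.1, 0.9, -0.3]
grip_width: 0.0608
```

Emit:
{"name": "apply_moves", "arguments": {"series": [[0, 0, 0, 0, 0, 0, 0.7], [0, 0, 0, 0, 0, 0, 0.7]]}}

```text
time: 14.32
position: [0.6892, 0.1076, 0.1643]
tool_rot: [0.122, 0.993, 0.0, -0.0]
ft_force: [-1.2, 0.9, 0.0]
grip_width: 0.0611
```

```bash
python3 - <<'E'
from h import *
pt=robot.camera_params("top"); q=ray(pt,np.array([[240,130],[385,180],[335,365],[185,315]])/12+[200,145],.038)[:,:2]
print(q.mean(0),[np.degrees(np.arctan2(*(a)[::-1])) for a in (q[0]-q[3],q[1]-q[2],q[0]-q[1],q[3]-q[2])])
p,o,im=look("w7",[list(q.mean(0))+[.038]])
print(o["time"],o["position"],o["grip_width"]);goto(list(q.mean(0))+[.163],76)
E
```

```text
[0.6912 0.1084] [np.float64(-12.374425338133866), np.float64(-11.382608614368904), np.float64(72.82684136725216), np.float64(73.58944944242599)]
14.3167 [0.6892 0.1076 0.1643] 0.06105576869582143
shift cm [-0.2708  0.039   0.1106] turn rz 0.10213960471625683 alt -179.89786039528374 q6 -76.3336005956443 cur 76.10213960471626 tilt [-0.0009  0.0007 -1.    ]
```

View pics/w7.png

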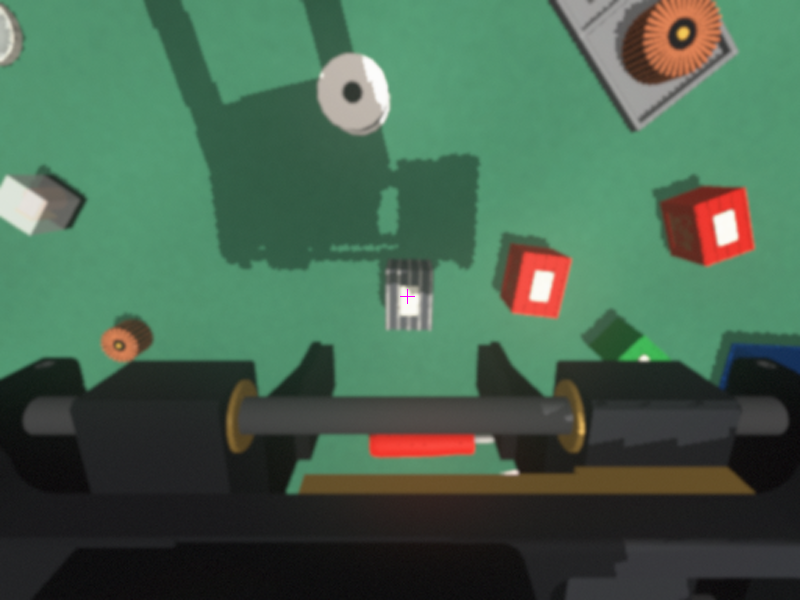

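The transformer is centred at (408,296) and square to the jaws. The nearest look-alike, the red block at (538,283), clears the fingers.

Emit:
{"name": "apply_moves", "arguments": {"series": [[-0.2, 0.1, 3.5, 0, 0, 0, 0.7], [-0.2, 0.1, 7.0, 0, 0, 0, 0.7], [-0.2, 0.1, 10.5, 0, 0, 0, 0.7], [-0.2, 0.1, 12.8, 0, 0, 0, 0.7], [-0.2, 0.1, 13.5, 0, 0, 0, 0.7]], "newtons": 35}}

```text
time: 14.78
position: [0.6867, 0.1106, 0.0244]
tool_rot: [0.12, 0.993, -0.0, -0.005]
ft_force: [-0.3, 0.3, 0.1]
grip_width: 0.0611
```

Emit:
{"name": "apply_moves", "arguments": {"series": [[0, 0, 0, 0, 0, 0, 0.25], [0, 0, 0, 0, 0, 0, 0.25], [0, 0, 0, 0, 0, 0, 0.25], [0, 0, 0, 0, 0, 0, 0.25], [0, 0, 0, 0, 0, 0, 0.25]]}}

```text
time: 15.2
position: [0.6925, 0.1089, 0.0312]
tool_rot: [0.121, 0.993, 0.0, 0.002]
ft_force: [0.0, 0.2, -0.5]
grip_width: 0.0354
```

Emit:
{"name": "apply_moves", "arguments": {"series": [[0, 0, 0, 0, 0, 0, 0.25], [0, 0, 0, 0, 0, 0, 0.25], [0, 0, -2, 0, 0, 0, 0.25], [0, 0, -5, 0, 0, 0, 0.25], [0, 0, -8, 0, 0, 0, 0.25]]}}

```text
time: 15.62
position: [0.6894, 0.1085, 0.108]
tool_rot: [0.122, 0.993, -0.0, -0.002]
ft_force: [0.2, 0.0, -2.9]
grip_width: 0.0313
```

```bash
python3 - <<'E'
from h import *
# tray two, top view: ctr (0.514,-0.2887) incl. some tab bias, tab toward +x; yaw from edges
goto([.543,-.2885,.11],88)
E
```

```text
shift cm [  4.6324 -42.0647  -0.1243] turn rz -11.961391942257464 alt 168.03860805774252 q6 -76.23443607697206 cur 76.03860805774254 tilt [-0.0049 -0.0001 -1.    ]
```

Emit:
{"name": "apply_moves", "arguments": {"series": [[0.3, -2.8, 0, 0, 0, 0, 0.25], [0.6, -5.6, 0, 0, 0, 0, 0.25], [0.9, -8.4, 0, 0, 0, 0, 0.25], [1.2, -11.2, 0, 0, 0, 0, 0.25], [1.5, -14, 0, 0, 0, 0, 0.25]]}}

```text
time: 16.03
position: [0.6417, -0.0245, 0.1087]
tool_rot: [0.121, 0.993, -0.0, -0.001]
ft_force: [0.4, -0.1, -2.2]
grip_width: 0.0309
```

Emit:
{"name": "apply_moves", "arguments": {"series": [[0.3, -2.8, 0, 0, 0, 0, 0.25], [0.6, -5.6, 0, 0, 0, 0, 0.25], [0.9, -8.4, 0, 0, 0, 0, 0.25], [1.2, -11.2, 0, 0, 0, 0, 0.25], [1.5, -14, 0, 0, 0, 0, 0.25]]}}

```text
time: 16.45
position: [0.5934, -0.1569, 0.1087]
tool_rot: [0.121, 0.993, 0.0, -0.001]
ft_force: [-0.5, -0.6, -1.2]
grip_width: 0.0311
```

Emit:
{"name": "apply_moves", "arguments": {"series": [[0.3, -3, 0, 0, 0, -3, 0.25], [0.6, -6.2, 0, 0, 0, -6, 0.25], [0.9, -9.4, 0, 0, 0, -9, 0.25], [1.2, -12.2, 0, 0, 0, -12, 0.25], [1.6, -14, 0, 0, 0, -12, 0.25]]}}

```text
time: 16.87
position: [0.5442, -0.291, 0.1088]
tool_rot: [0.017, 1.0, -0.001, 0.0]
ft_force: [-0.4, 0.6, -1.6]
grip_width: 0.0309
```

Emit:
{"name": "apply_moves", "arguments": {"series": [[0, 0, 0, 0, 0, 0, 0.25], [0, 0, 0, 0, 0, 0, 0.25]]}}

```text
time: 17.03
position: [0.5443, -0.2886, 0.1087]
tool_rot: [0.018, 1.0, 0.0, -0.0]
ft_force: [0.3, -0.2, -2.2]
grip_width: 0.0308
```

```bash
python3 - <<'E'
from h import *
p,o,im=look("w8",[[.543,-.2885,.003],[.473,-.286,.003]])
print(o["time"],o["position"],o["grip_width"]);goto([.543,-.2885,.11],88)
E
```

```text
17.0333 [ 0.5443 -0.2886  0.1087] 0.0307571413391534
shift cm [ 0.1631 -0.1105 -0.1358] turn rz -0.031108084607382125 alt 179.96889191539262 q6 -126.21112069198101 cur 87.96889191539262 tilt [-0.0009  0.0014 -1.    ]
```

View pics/w8.png

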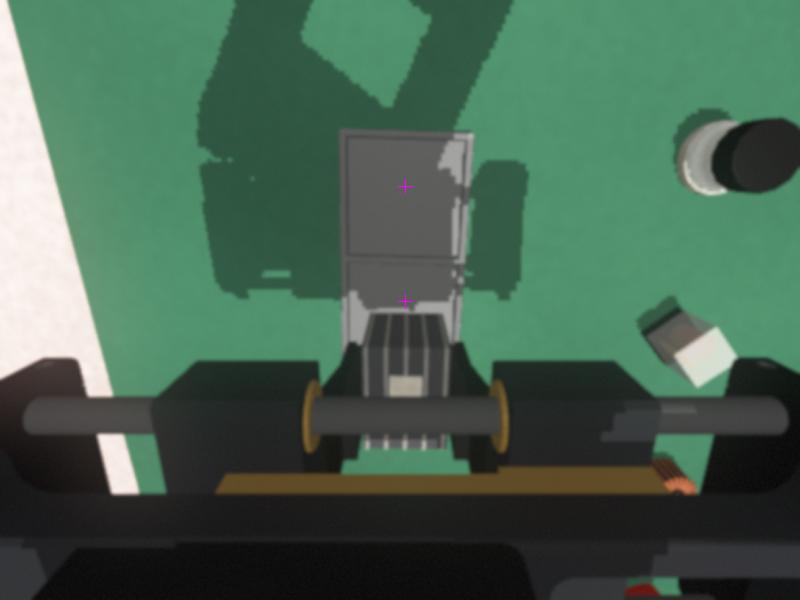

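Tray two's far rim corners are at (340,130) and (473,134). The divider runs from (344,256) to (465,260), and the transformer hangs straight.

```bash
python3 - <<'E'
from h import *
p=np.load("pics/w8_p.npy",allow_pickle=True)[0]
c=ray(p,np.array([[340,130],[473,134],[344,256],[465,260]])*.64,.01)[:,:2]
e=(c[0]+c[1])/2; d=(c[2]+c[3])/2; u=(d-e); L=np.linalg.norm(u); u/=L
print(c,np.linalg.norm(c[0]-c[1]),"L want72",L,np.degrees(np.arctan2(u[1],u[0])))
d=(d+e+.072*u)/2
print("xfmr pocket",d+.035*u,"cap pocket",d-.035*u); goto(list(d+.035*u)+[.0325],88)
E
```

```text
[[ 0.4421 -0.3204]
 [ 0.4468 -0.2484]
 [ 0.5112 -0.3237]
 [ 0.5162 -0.2525]] 0.07212381175796918 L want72 0.06935103335926776 -3.0235661142717114
xfmr pocket [ 0.55 -0.29] cap pocket [ 0.48   -0.2863]
shift cm [-0.5444 -0.2447  7.6134] turn rz -0.031108084607382125 alt 179.96889191539262 q6 -126.21112069198101 cur 87.96889191539262 tilt [-0.0009  0.0014 -1.    ]
```

Emit:
{"name": "apply_moves", "arguments": {"series": [[-0.3, -0.1, 3, 0, 0, 0, 0.25], [-0.5, -0.1, 5.2, 0, 0, 0, 0.25], [-0.5, -0.1, 6.6, 0, 0, 0, 0.25], [-0.5, -0.1, 7.3, 0, 0, 0, 0.25], [-0.5, -0.1, 7.6, 0, 0, 0, 0.25]]}}

```text
time: 17.5
position: [0.5492, -0.286, 0.0335]
tool_rot: [0.016, 1.0, 0.002, -0.002]
ft_force: [-6.3, 6.2, 24.6]
grip_width: 0.031
```

Emit:
{"name": "apply_moves", "arguments": {"series": [[0, 0, 0.05, 0, 0, 0, 0.25], [0, 0, 0.05, 0, 0, 0, 0.25], [0, 0, 0.05, 0, 0, 0, 0.25], [0, 0, 0.05, 0, 0, 0, 0.55], [0, 0, 0.05, 0, 0, 0, 0.55]]}}

```text
time: 17.92
position: [0.5514, -0.2891, 0.0332]
tool_rot: [0.017, 1.0, -0.001, 0.001]
ft_force: [-0.3, 0.3, -0.5]
grip_width: 0.0378
```

Emit:
{"name": "apply_moves", "arguments": {"series": [[0, 0, 0, 0, 0, 0, 0.55], [0, 0, -1, 0, 0, 0, 0.55], [0, 0, -4, 0, 0, 0, 0.65], [0, 0, -8, 0, 0, 0, 0.7], [0, 0, -12, 0, 0, 0, 0.7]]}}

```text
time: 18.33
position: [0.5498, -0.2889, 0.1533]
tool_rot: [0.017, 1.0, 0.001, -0.001]
ft_force: [0.4, -0.3, 0.1]
grip_width: 0.0579
```

```bash
python3 - <<'E'
from h import *
goto([.444,.0095,.165],88)
E
```

```text
shift cm [11.5995 29.4574 -1.1171] turn rz 0.02515751328921567 alt -179.97484248671077 q6 -126.03547155613282 cur 88.02515751328922 tilt [-0.0015  0.0011 -1.    ]
```

Emit:
{"name": "apply_moves", "arguments": {"series": [[1.2, 2.9, -0.2, 0, 0, 0, 0.7], [2.3, 5.9, -0.4, 0, 0, 0, 0.7], [3.5, 8.8, -0.7, 0, 0, 0, 0.7], [4.6, 11.8, -0.9, 0, 0, 0, 0.7], [5.8, 14.7, -1.1, 0, 0, 0, 0.7]], "newtons": 25}}

```text
time: 18.75
position: [0.4973, -0.1393, 0.1646]
tool_rot: [0.017, 1.0, -0.001, 0.001]
ft_force: [0.1, -0.5, -0.5]
grip_width: 0.0607
```

Emit:
{"name": "apply_moves", "arguments": {"series": [[1.2, 3.1, 0, 0, 0, 0, 0.7], [2.4, 6.2, 0, 0, 0, 0, 0.7], [3.7, 9.3, 0, 0, 0, 0, 0.7], [4.9, 12.4, 0, 0, 0, 0, 0.7], [5.8, 14.8, 0, 0, 0, 0, 0.7]]}}

```text
time: 19.17
position: [0.4433, 0.0116, 0.1642]
tool_rot: [0.017, 1.0, 0.0, 0.0]
ft_force: [-0.1, -0.0, 0.5]
grip_width: 0.0611
```

Emit:
{"name": "apply_moves", "arguments": {"series": [[0, 0, 0, 0, 0, 0, 0.7], [0, 0, 0, 0, 0, 0, 0.7], [0, 0, 0, 0, 0, 0, 0.7]]}}

```text
time: 19.42
position: [0.4457, 0.0092, 0.1642]
tool_rot: [0.017, 1.0, -0.0, 0.001]
ft_force: [0.4, -0.4, 0.6]
grip_width: 0.0609
```

```bash
python3 - <<'E'
from h import *
p,o,im=look("w9",[[.444,.0095,.029]])
print(o["time"],o["position"],o["grip_width"]);goto([.444,.0095,.165],88)
E
```

```text
19.4167 [0.4457 0.0092 0.1642] 0.06094004806983477
shift cm [ 0.1836  0.0603 -0.0966] turn rz 0.00901518351075481 alt -179.99098481648923 q6 -101.26025870650237 cur 88.00901518351075 tilt [ 0.0025 -0.0009 -1.    ]
```

View pics/w9.png

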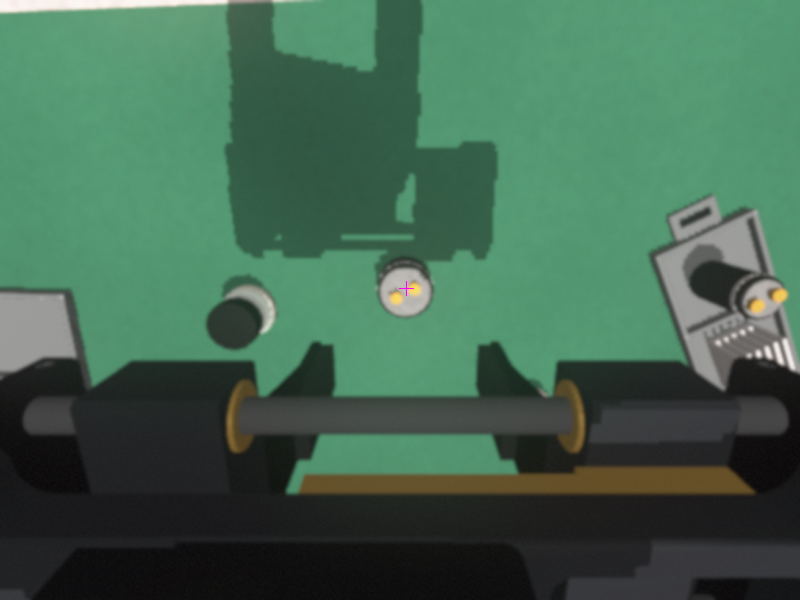

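The short capacitor's top is at (405,291), 3 px from its mark and centred between the jaws. It's the wide can with two terminals; the jar at (235,322) has none.

Emit:
{"name": "apply_moves", "arguments": {"series": [[0, 0, 3.5, 0, 0, 0, 0.7], [0, 0, 7.0, 0, 0, 0, 0.7], [0, 0, 10.5, 0, 0, 0, 0.7], [0, 0, 12.8, 0, 0, 0, 0.7], [0, 0, 13.6, 0, 0, 0, 0.7]]}}

```text
time: 19.88
position: [0.444, 0.0087, 0.0246]
tool_rot: [0.018, 1.0, 0.0, -0.002]
ft_force: [-0.3, -0.5, -0.0]
grip_width: 0.0611
```

Emit:
{"name": "apply_moves", "arguments": {"series": [[0, 0, 0, 0, 0, 0, 0.35], [0, 0, 0, 0, 0, 0, 0.35], [0, 0, 0, 0, 0, 0, 0.35], [0, 0, 0, 0, 0, 0, 0.35], [0, 0, 0, 0, 0, 0, 0.35]]}}

```text
time: 20.3
position: [0.4454, 0.0095, 0.0289]
tool_rot: [0.017, 1.0, -0.0, 0.002]
ft_force: [-0.5, -1.8, 3.3]
grip_width: 0.0394
```

Emit:
{"name": "apply_moves", "arguments": {"series": [[0, 0, 0, 0, 0, 0, 0.35], [0, 0, 0, 0, 0, 0, 0.35], [0, 0, -2, 0, 0, 0, 0.35], [0, 0, -5, 0, 0, 0, 0.35], [0, 0, -8, 0, 0, 0, 0.35]]}}

```text
time: 20.72
position: [0.4435, 0.0101, 0.1083]
tool_rot: [0.017, 1.0, 0.0, -0.001]
ft_force: [0.1, 0.2, -0.3]
grip_width: 0.0396
```

```bash
python3 - <<'E'
from h import *
o=robot.get_obs(); print(o["grip_width"]); goto([.4795,-.2865,.108],88)
E
```

```text
0.03962080172513163
shift cm [ -4.6098 -29.5225   0.0041] turn rz 0.05231034414245528 alt -179.94768965585754 q6 -101.2405476704336 cur 88.05231034414246 tilt [-0.0023  0.0006 -1.    ]
```

Emit:
{"name": "apply_moves", "arguments": {"series": [[-0.4, -3, 0, 0, 0, 0, 0.35], [-0.9, -6, 0, 0, 0, 0, 0.35], [-1.3, -9, 0, 0, 0, 0, 0.35], [-1.8, -12, 0, 0, 0, 0, 0.35], [-2.2, -15, 0, 0, 0, 0, 0.35]]}}

```text
time: 21.13
position: [0.4613, -0.142, 0.1083]
tool_rot: [0.017, 1.0, -0.0, 0.001]
ft_force: [0.3, 0.6, -0.6]
grip_width: 0.0398
```

Emit:
{"name": "apply_moves", "arguments": {"series": [[-0.4, -3, 0, 0, 0, 0, 0.35], [-0.9, -6, 0, 0, 0, 0, 0.35], [-1.3, -9, 0, 0, 0, 0, 0.35], [-1.8, -12.5, 0, 0, 0, 0, 0.35], [-2.2, -14.5, 0, 0, 0, 0, 0.35]]}}

```text
time: 21.55
position: [0.4789, -0.2903, 0.1083]
tool_rot: [0.018, 1.0, -0.001, 0.001]
ft_force: [0.1, -0.0, 0.3]
grip_width: 0.0395
```

Emit:
{"name": "apply_moves", "arguments": {"series": [[0, 0, 1, 0, 0, 0, 0.35], [0, 0, 2, 0, 0, 0, 0.35], [0, 0, 2, 0, 0, 0, 0.35], [0, 0, 2, 0, 0, 0, 0.35], [0, 0, 2, 0, 0, 0, 0.35]]}}

```text
time: 21.97
position: [0.4778, -0.2847, 0.0873]
tool_rot: [0.016, 1.0, 0.001, -0.001]
ft_force: [-0.2, 0.5, -0.0]
grip_width: 0.0395
```

```bash
python3 - <<'E'
from h import *
p,o,im=look("w10",[[.480,-.2863,.003]])
print(o["time"],o["position"],o["grip_width"]);goto([.480,-.2863,.0308],88)
E
```

```text
21.9667 [ 0.4778 -0.2847  0.0873] 0.03952237023785196
shift cm [-0.198  -0.1192  5.68  ] turn rz 0.1340909012808993 alt -179.8659090987191 q6 -130.44819303083855 cur 88.1340909012809 tilt [-0.0007  0.0007 -1.    ]
```

View pics/w10.png

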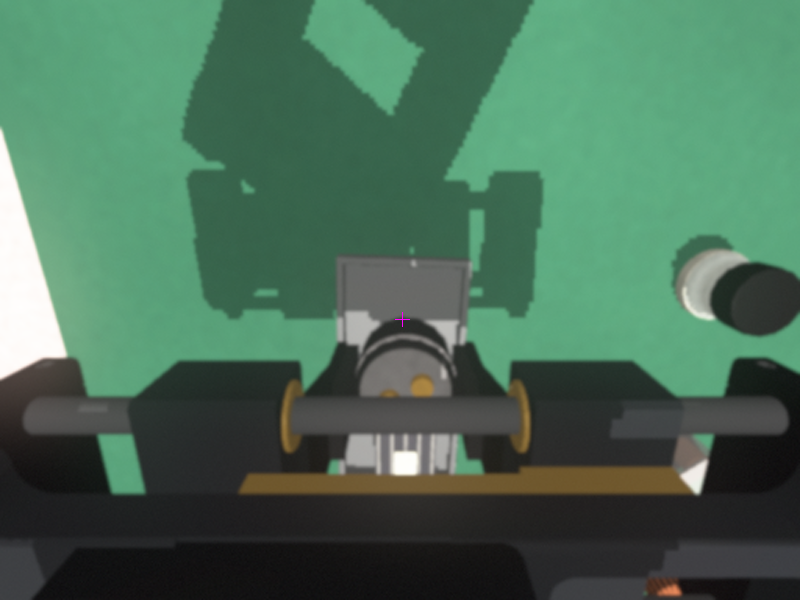

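Pocket mark (403,320) lies centred below the capacitor, and the transformer's patch is visible in the adjacent pocket at (405,463). I'll lower and release.

Emit:
{"name": "apply_moves", "arguments": {"series": [[-0.1, -0.1, 2, 0, 0, 0, 0.35], [-0.1, -0.1, 3.8, 0, 0, 0, 0.35], [-0.1, -0.1, 4.8, 0, 0, 0, 0.35], [-0.1, -0.1, 5.35, 0, 0, 0, 0.35], [-0.1, -0.1, 5.6, 0, 0, 0, 0.35]]}}

```text
time: 22.43
position: [0.4787, -0.2865, 0.0318]
tool_rot: [0.017, 1.0, 0.001, -0.001]
ft_force: [-4.3, 3.9, 21.4]
grip_width: 0.0391
```

Emit:
{"name": "apply_moves", "arguments": {"series": [[0, 0, 0.05, 0, 0, 0, 0.35], [0, 0, 0.05, 0, 0, 0, 0.35], [0, 0, 0.05, 0, 0, 0, 0.35], [0, 0, 0.05, 0, 0, 0, 0.6], [0, 0, 0.05, 0, 0, 0, 0.6]]}}

```text
time: 22.85
position: [0.4799, -0.2881, 0.0315]
tool_rot: [0.017, 1.0, -0.001, 0.001]
ft_force: [-0.0, -0.7, 0.9]
grip_width: 0.0462
```

Emit:
{"name": "apply_moves", "arguments": {"series": [[0, 0, 0, 0, 0, 0, 0.6], [0, 0, -1, 0, 0, 0, 0.65], [0, 0, -4, 0, 0, 0, 0.7], [0, 0, -8, 0, 0, 0, 0.7], [0, 0, -12, 0, 0, 0, 0.7]]}}

```text
time: 23.27
position: [0.4786, -0.2871, 0.152]
tool_rot: [0.017, 1.0, 0.001, -0.001]
ft_force: [-0.7, -1.1, -0.7]
grip_width: 0.06
```

Emit:
{"name": "apply_moves", "arguments": {"series": [[0, -3, -2, 0, 0, 0, 0.7], [0, -6, -4, 0, 0, 0, 0.7], [0, -9, -6, 0, 0, 0, 0.7], [0, -12, -8, 0, 0, 0, 0.7], [0, -15, -8, 0, 0, 0, 0.7]]}}

```text
time: 23.68
position: [0.4756, -0.4408, 0.2371]
tool_rot: [0.017, 1.0, -0.004, 0.003]
ft_force: [-0.4, -0.3, -0.0]
grip_width: 0.0609
```

```bash
python3 - <<'E'
from h import *
o=robot.get_obs(); print(o["time"],o["position"])
im=robot.camera("top")[:,:,::-1]; cv2.imwrite("pics/top1.png",cv2.resize(im[130:300,110:420],(800,439),interpolation=cv2.INTER_CUBIC))
s=robot.camera("scene")[:,:,::-1]; cv2.imwrite("pics/scene1.png",cv2.resize(s[80:300,60:400],None,fx=2.3,fy=2.3,interpolation=cv2.INTER_CUBIC))
E
```

```text
23.6833 [ 0.4756 -0.4408  0.2371]
```

View pics/top1.png

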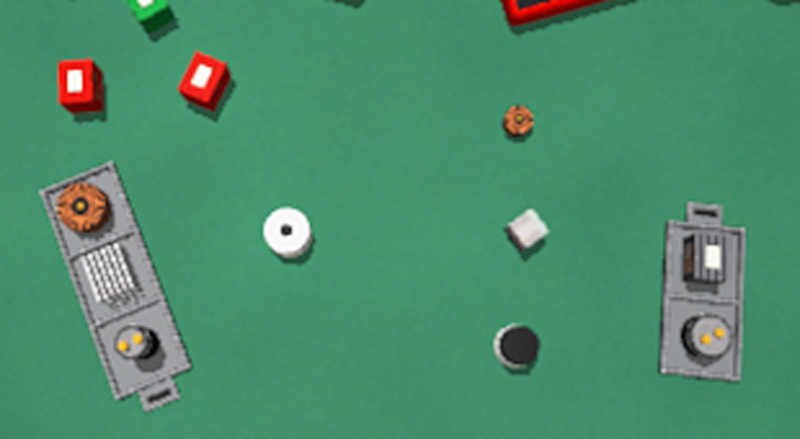

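View pics/scene1.png

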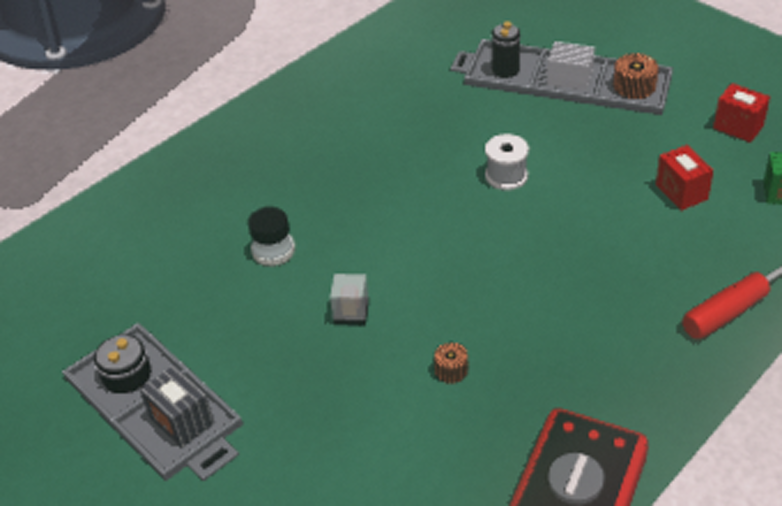

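Both views show all five parts upright in their pockets: tray three from the tab has the capacitor (136,342), heat sink (108,272) and toroid (80,207). Tray two has the transformer by the tab (705,258) and the short capacitor (707,337). The small toroid and relay are where they were.

Emit:
{"name": "apply_moves", "arguments": {"series": [[0, 0, 0, 0, 0, 0, 0.7], [0, 0, 0, 0, 0, 0, 0.7], [0, 0, 0, 0, 0, 0, 0.7], [0, 0, 0, 0, 0, 0, 0.7], [0, 0, 0, 0, 0, 0, 0.7]]}}

```text
time: 24.2
position: [0.4742, -0.4362, 0.2308]
tool_rot: [0.016, 1.0, 0.0, -0.0]
ft_force: [0.5, 0.3, -0.0]
grip_width: 0.0612
```

```bash
python3 -c "
from rig import robot
print(robot.get_obs()['joint_velocities']); print(robot.hand_in())"
```

```text
[-4.64603752e-03  1.78387998e-03 -7.02630099e-03 -2.25010415e-03
 -7.60522366e-05 -1.08615755e-03]
the job is handed in; nothing more can be done
None
```

Both kits are made up and handed in at about 24 s of robot time, with the parts placed in the order you listed.

- **Three-pocket tray, from the tab:** tall capacitor, heat sink, large toroid.
- **Two-pocket tray:** transformer next to the tab, short wide capacitor in the other pocket.
- **Final check:** the last top and scene views showed all five parts upright and released in their pockets. The small toroid, relay and look-alikes had not moved, and the arm was clear.
- **Forces:** the highest reading I saw was about 32 N at the wrist, when the large toroid touched the pocket floor. I only read forces at the end of each move, so a brief higher peak between readings could have gone unseen.
- **Disagreements:** pocket positions measured from different views differed by up to about 8 mm early on. After close looks over the trays they agreed to about 2–4 mm, which is within the pocket clearances.

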